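Lift the brass gauge bracket out of its bending die

ROBOT

A 6-joint arm with a two-finger parallel gripper is mounted at the origin on the work surface. World frame = base frame: x ahead of the robot, y to its left, z up, the work surface at z = 0. Lengths are in mm, angles in rad, forces in N, time in s.
With the tool pointing down it reaches from about 325 to 775 mm from the base axis. Payload 9.3 kg.
Tool frame: the origin (TCP) lies on the centre line of the jaws, within the pads' length; the fingertips stand bot.tcp_to_tips ahead of it and the grasp point (between the pads) lies 6 mm ahead of it (bot.tcp_to_tips is the distance from the TCP to the fingertips, in mm); z points along the fingers, y is the direction in which the jaws open and shut (so a half turn about z gives the same grasp; the last joint's range is limited). The gripper opens to 85 mm and grips with 20 to 120 N. Pads are 22 mm wide; open, the fingers measure 114 mm over their backs; the gripper's body (76 mm by 85 mm) begins 54 mm behind the grasp point. The pads swing forward as they close: fully open they stand 13 mm farther back than shut.
Start: joints at [-1.28, 0.259, 0.021, 1.334, 0, 1.418], TCP at [236.149, -496.72, 256.279] pointing down, gripper open.
Joint ranges: [-3.04, 3.04], [-0.91, 1.82], [-1.04, 1.36], [-1.92, 1.95], [-1.52, 1.45], [-3.14, 3.14]. Speed limits (rad/s): [2.22, 2.22, 2.79, 3.14, 3.14, 3.14].

INTERFACE

Orientations are given as a 3x3 rotation matrix whose columns are the frame's x, y, z axes.
In Python, from plant import readout, read_camera, job_done, bot gives the robot as it stands. The module is installed in compiled form; this text tells all that it offers.
- The arm moves only by the tool servo_tool, never from a script. Its argument "motion" is a list of rows, each a list of 2 entries, a list of its own where there are three numbers: the shift along the tool's x, y, z in mm, then the turn about the tool's z in degrees. A call has 1 to 8 rows; each row shifts and turns the pose as measured when the row begins, along the tool's axes as they then stand; what a row does not reach is not made up. A row lasts 1/12 s, in which the tool goes at most 41.7 mm and 7.16 degrees, less where a joint would pass 70% of its speed; a pose out of reach is approached as far as the arm can. A call with a gripper value outside its range is refused whole. "jaw" is the finger opening in mm, from 0 to 85.4, set as the call begins (left out, the last holds). The fingers move at their own pace and stop on an object; "newtons" is the grip in N (left out, the last holds). Time passes only in rows, so rows that do not move let the fingers close. It gives the time, the measured TCP pose, the force and the opening at its end, in the units of the state.
- readout.read_state(): the state, without advancing time (a new reading comes with each control period).
- read_camera(name): name is "side" or "top"; returns a dict with "frame" (420x560x3 uint8, blue, green, red), "fovy" (degrees; the focal length in pixels is half the picture's height over the tangent of half this angle, whatever the lens; pixels are square), "cx", "cy" (the principal point, pixels), "dist_coeffs" ([k1, k2, p1, p2, k3] as OpenCV has them; the pictures are not rectified), "extrinsics" (4x4, takes a point from world to camera coordinates). Camera axes: x right, y down, z forward; pixel columns grow to the right and rows downward; lengths in mm; the calibration is good to about 2 mm. A picture is of the moment at which its call begins. There is no depth.
- job_done(): hands the job in, once; it reports no verdict.
The state is a dict: "time_s": time; "q": joint angles; "joint_vel": joint speeds; "joint_torque": joint torques, N m; "tool_pos": TCP position; "orientation": TCP orientation; "force": force on the tool from outside, world axes, zero at the start; "ft_torque": the same for the moment, N m; "gripper_width": opening from 0.0 (shut) to 1.0 (fully open).
Only numpy, scipy, OpenCV 4.12 (cv2) and the standard library are available. Lean on these libraries where they do the work, as an engineer would, in place of code of your own. Each camera call takes 0.05 s, during which the arm holds its last target.

TASK

Two small open bending dies on the gauge bench each hold a freshly pressed U-shaped gauge bracket. Lift the brass one out of its die and stand it, base down as it sits in the die, on the middle of the granite inspection plate: set it down rather than drop it, then let go. Leave the steel bracket in its die.

Things in the scene. Friction and masses are not known exactly. Their poses are not given: they have to be found in the camera images.
- brass_bracket_center (a point): Brass-yellow loose U bracket, 0.22 kg: base 40 (x) by 50 (y) by 4; two upright legs 4 thick, 50 wide, to 52 above its underside, at the x ends: 40 over their outer faces, where it is gripped (fingers closing along x). Point: its centre, 26 above the underside; z up. It sits base down in a die pocket 14 deep, 3 mm play each side: the legs stand 38 proud, the point 12 above the die's flat top
- steel_bracket_center (a point): Silver-grey steel bracket of the same shape and size, loose in the pocket of the other, identical die; to be left alone. Point: its centre, axes as for the brass one
- die_a: Fixed die holding the brass bracket: dark steel base 120 (x) by 110 (y), blue rim, flat top 30 above the bench; open pocket 46 (x) by 56 (y), floor 16 above the bench. Origin: centre of its underside, z up. An identical die holds the steel bracket; dies and plate may be in any of three places: left, middle, right
- plate_top (a point): Centre of the upper face of the fixed granite inspection plate: a plain dark grey granite block, square, 130 by 130 mm and 40 mm high, clear on top; axes along its edges, z up
Things that resemble listed ones, but are neither listed nor needed, are in the scene too. Leave any purple look-alike of the part that bears brass_bracket_center alone.

How it is judged:
By the outcome, as a careful person would: the job done as asked, in the order asked, and still so for the second after the job is handed in, with the robot touching nothing.
It also fails if it takes over 40 s, if anything falls off the work surface, if the arm or the gripper's body presses on something with over 40 N, if the wrist force passes 120 N, or if a joint passes its speed limit or range.

## Working session

There is one attempt and no reset: what is moved stays moved. The work goes in short steps, Python scripts to look and compute and a tool call to move; the robot and the scene stay as the last step left them, time stands still between calls to the robot, and variables do not carry over. Pictures are saved under pics/ and viewed, and the job is handed in when it is done.

Besides the shell and the picture viewer there is one more tool, called after "Call:" as name(argument=value, ...), one argument or row to a line, values as JSON. servo_tool: Moves the arm, as the interface text tells. Its arguments: {"type":"object","properties":{"motion":{"type":"array","items":{"type":"array"}},"jaw":{"type":"number"},"newtons":{"type":"number"}},"required":["motion"]}

```bash
mkdir -p pics; python3 - <<'E'
from plant import readout, read_camera, bot
import cv2,pickle
d={}
for n in("top","side"):
    r=read_camera(n); d[n]=r; cv2.imwrite(f"pics/{n}0.png",r["frame"])
    print(n,r["fovy"],r["cx"],r["cy"],r["dist_coeffs"],r["extrinsics"])
pickle.dump(d,open("d.pkl","wb"))
print(bot.tcp_to_tips, readout.read_state())
E
```

```text
top 51.646650526086184 275.6041112914897 214.29546580370624 [-0.04388446  0.          0.          0.          0.        ] [[ 1.14357578e-02 -9.99921853e-01  5.05090577e-03 -8.68349660e+00]
 [-9.90786908e-01 -1.20126861e-02 -1.34896251e-01  4.87228156e+02]
 [ 1.34946384e-01 -3.46173047e-03 -9.90846855e-01  7.87448730e+02]
 [ 0.00000000e+00  0.00000000e+00  0.00000000e+00  1.00000000e+00]]
side 51.10999108196687 274.9677869595236 204.89657286231125 [-0.08249329  0.          0.          0.          0.        ] [[-7.27550933e-01 -6.86053637e-01  2.16559682e-04  3.79644382e+02]
 [-4.64306062e-01  4.92158089e-01 -7.36342513e-01  2.76741381e+02]
 [ 5.05063878e-01 -5.35827232e-01 -6.76608939e-01  7.01595411e+02]
 [ 0.00000000e+00  0.00000000e+00  0.00000000e+00  1.00000000e+00]]
25.0 {'time_s': 0.1, 'q': array([-1.27960068e+00,  2.59129066e-01,  2.08468879e-02,  1.33368934e+00,
        3.24437174e-06,  1.41817051e+00]), 'joint_vel': array([ 0.00053448, -0.00391971,  0.00310578,  0.00019787, -0.00050743,
        0.00011743]), 'joint_torque': array([ 3.60983860e-03, -5.56693840e+01,  3.45070267e+01,  1.15690127e-02,
       -2.33544351e-04, -5.44662657e-05]), 'tool_pos': array([ 236.08803954, -496.51440957,  255.73394554]), 'orientation': array([[ 9.03117382e-01,  4.29393622e-01, -3.34286288e-04],
       [ 4.29393713e-01, -9.03116698e-01,  1.12664643e-03],
       [ 1.81875261e-04, -1.16103440e-03, -9.99999309e-01]]), 'force': array([ 0.50048128, -0.44922259,  0.04297011]), 'ft_torque': array([-0.00200107,  0.06939749, -0.00231823]), 'gripper_width': 1.0009478770339646}
```

View pics/top0.png

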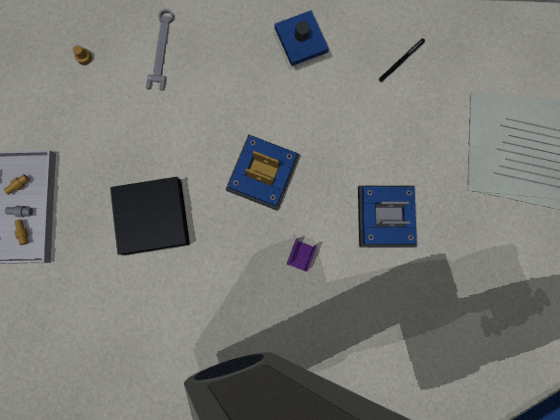

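View pics/side0.png

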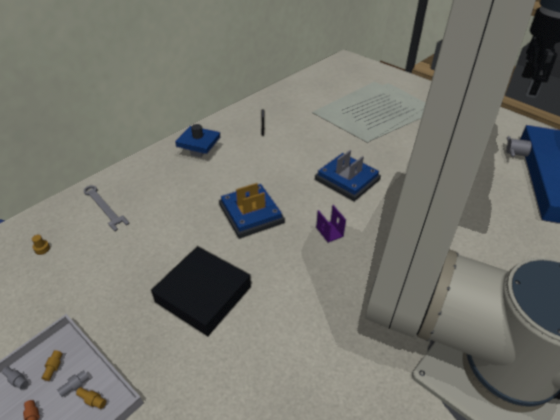

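Top view: brass bracket at about (263,167) in a blue-rimmed die. Similar things are the steel bracket (389,214), the purple look-alike (302,254), the blue block with a knob (302,38), the brass knob (82,55) and the fittings in the tray (~(15,185), (20,232)). The plate is the dark square at (150,216). By colour, U shape and die, I choose (263,167). Next is a close crop and measurement.

```bash
cat > h.py <<'E'
import numpy as np,cv2,pickle
def K(r):
    f=r["frame"].shape[0]/2/np.tan(np.radians(r["fovy"])/2)
    return np.array([[f,0,r["cx"]],[0,f,r["cy"]],[0,0,1.]])
def ray(r,px):
    u=cv2.undistortPoints(np.float64(px).reshape(-1,1,2),K(r),np.float64(r["dist_coeffs"])).reshape(-1,2)
    E=np.array(r["extrinsics"]);R,t=E[:3,:3],E[:3,3]
    return -R.T@t, np.c_[u,np.ones(len(u))]@R
def plane(r,px,z):
    o,d=ray(r,px); return o+d*((z-o[2])/d[:,2])[:,None]
def proj(r,P):
    E=np.array(r["extrinsics"]); return cv2.projectPoints(np.float64(P).reshape(-1,1,3),cv2.Rodrigues(E[:3,:3])[0],E[:3,3],K(r),np.float64(r["dist_coeffs"]))[0].reshape(-1,2)
E
python3 - <<'E'
from h import *
d=pickle.load(open("d.pkl","rb"))
def big(m,near):
    cs=cv2.findContours(m,cv2.RETR_EXTERNAL,cv2.CHAIN_APPROX_NONE)[0]
    cs=[c for c in cs if cv2.contourArea(c)>60]
    return min(cs,key=lambda c:np.hypot(*(c.reshape(-1,2).mean(0)-near)))
for n,pb,pp,pd in(("top",(263,167),(150,216),(263,172)),("side",(250,199),(200,290),(252,208))):
    r=d[n];h=cv2.cvtColor(r["frame"],cv2.COLOR_BGR2HSV)
    cv2.imwrite(f"pics/crop_{n}.png",np.hstack([cv2.resize(r["frame"][max(0,int(c[1])-50):int(c[1])+50,int(c[0])-50:int(c[0])+50],(400,400),interpolation=cv2.INTER_CUBIC) for c in(pb,pp)]))
    mb=cv2.inRange(h,(12,110,60),(32,255,255)); md=cv2.inRange(h,(100,120,40),(125,255,255))|mb
    mp=cv2.inRange(h,(0,0,0),(180,255,45))
    for nm,m,c,z in(("die",md,pd,30),("plate",mp,pp,40),("brass",mb,pb,68)):
        k=big(m,c); rc=cv2.minAreaRect(k); w=plane(r,k.reshape(-1,2),z)[:,:2]
        rr=cv2.minAreaRect(np.float32(w))
        print(n,nm,np.round(rc[0],1),"world",np.round(rr[0],1),np.round(rr[1],1),round(rr[2],1))
        print(np.round(cv2.approxPolyDP(k,5,True).reshape(-1,2)).tolist())
E
```

```text
top die [262.1 170.2] world [573.3  23.8] [100.8 111.8] 69.1
[[249, 135], [228, 186], [276, 205], [296, 153]]
top plate [149.4 215.5] world [481.9 234. ] [131.6 134.4] 9.9
[[179, 179], [111, 187], [119, 253], [189, 243]]
top brass [262.1 167.5] world [568.9  23. ] [53.1 47.6] 68.9
[[253, 152], [247, 174], [270, 184], [278, 161]]
side die [250.9 206.8] world [569.8  27.2] [101.4 118. ] 68.8
[[260, 185], [266, 206], [248, 214], [239, 212], [235, 193], [222, 196], [239, 230], [281, 216]]
side plate [201.  287.5] world [473.3 243. ] [143. 140.] 9.7
[[197, 247], [152, 292], [156, 302], [207, 335], [250, 282], [246, 273]]
side brass [250.  197.9] world [560.5  36.7] [60.3 76.5] 66.3
[[256, 184], [237, 190], [242, 212], [263, 206]]
```

View pics/crop_top.png

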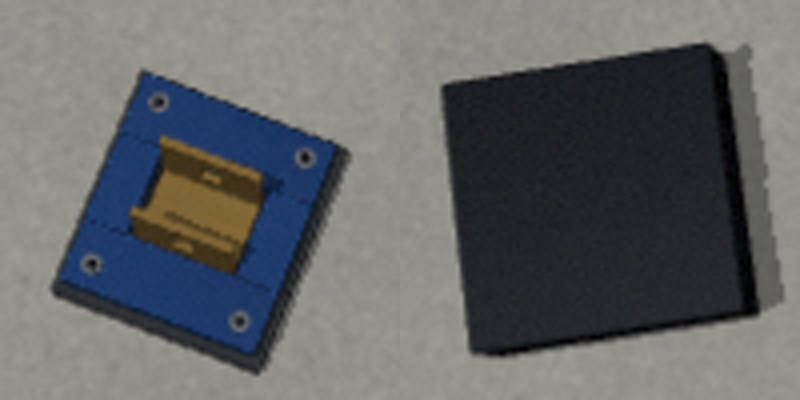

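View pics/crop_side.png

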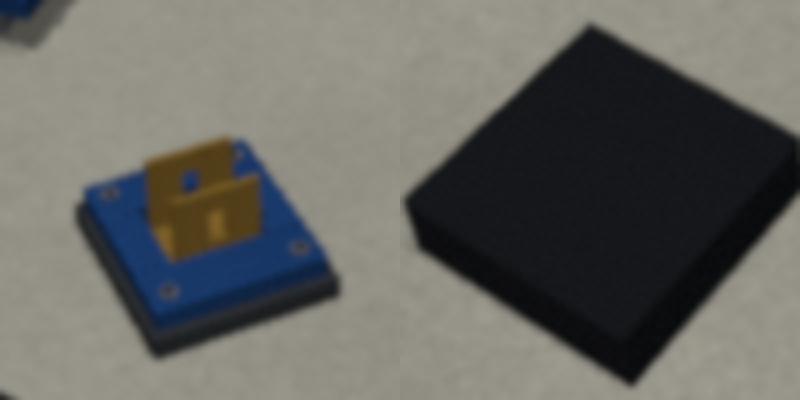

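Both crops confirm a brass U with its legs up in the blue die, and a plain black square plate. Next I refine using the leg-top and plate-top corners read from the crops in both views.

```bash
python3 - <<'E'
from h import *
d=pickle.load(open("d.pkl","rb"))
def full(c,off): return (np.array(c)+.5)/4-.5+off
L={"top":(full([(160,137),(264,173),(241,247),(130,208)],(213,117)),full([(43,86),(310,45),(342,312),(75,353)],(100,166))),
"side":(full([(147,160),(232,137),(260,175),(172,200)],(200,149)),full([(191,25),(397,138),(232,340),(5,200)],(150,240)))}
for n in L:
    for p,z in zip(L[n],(68,40)):
        w=plane(d[n],p,z)[:,:2]; e=np.roll(w,-1,0)-w
        print(n,z,np.round(w,1).tolist(),"c",w.mean(0).round(1),"len",np.hypot(*e.T).round(1),"ang",np.degrees(np.arctan2(e[:,1],e[:,0])).round(1))
for n in d: print(ray(d[n],[[0,0]])[0])
E
```

```text
top 68 [[600.3, 41.0], [583.8, -7.2], [548.8, 2.9], [566.5, 54.1]] c [574.8  22.7] len [51.  36.4 54.1 36.2] ang [-108.9  163.8   71.   -21.2]
top 40 [[534.6, 311.5], [555.8, 185.0], [429.3, 164.7], [408.5, 288.6]] c [482.1 237.4] len [128.3 128.2 125.6 128.2] ang [ -80.5 -170.9   99.5   10.3]
side 68 [[601.5, 36.0], [581.9, -8.8], [548.9, 3.3], [568.4, 49.0]] c [575.2  19.9] len [48.9 35.2 49.7 35.6] ang [-113.5  159.9   66.9  -21.5]
side 40 [[556.0, 185.0], [432.8, 164.3], [406.2, 286.3], [534.7, 310.1]] c [482.4 236.4] len [125.  124.9 130.7 127. ] ang [-170.5  102.3   10.5  -80.3]
[ 3.76575222e+02 -1.03963869e-01  8.46010208e+02]
[ 50.35282648 500.18982657 678.39995503]
```

```bash
cat > p.py <<'E'
import sys,numpy as np
from plant import readout
def rz(a): c,s=np.cos(a),np.sin(a); return np.array([[c,-s,0],[s,c,0],[0,0,1]])
def plan(t,yaw,step=38,n=8):
    s=readout.read_state();p=s["tool_pos"].copy();R=s["orientation"].copy();rows=[]
    y=np.degrees(np.arctan2(R[1,1],R[0,1])); dy=(yaw-y+90)%180-90
    print("t",round(s["time_s"],2),"pos",p.round(1),"yaw_y",round(y,1),"dyaw",round(dy,1),"dz",np.array(t)-p,"F",s["force"].round(1),"w",round(s["gripper_width"]*85.4,1),"q",s["q"].round(2),"tilt",R[:,2].round(4))
    for i in range(n):
        e=np.array(t)-p; d=np.linalg.norm(e); sh=R.T@(e*min(1,step/max(d,1e-9)))
        y=np.degrees(np.arctan2(R[1,1],R[0,1])); dy=(yaw-y+90)%180-90; a=np.clip(dy,-6.5,6.5)
        sh=sh.round(1); rows.append([sh.tolist(),round(float(-a),1)]); p=p+R@sh; R=R@rz(np.radians(-round(a,1)))
        if d<step and abs(dy)<.5: break
    print(rows)
if __name__=="__main__": 
    a=list(map(float,sys.argv[1:])); plan(a[:3],a[3],*(a[4:5]))
E
python3 p.py 574.5 22 200 -21
```

```text
t 0.1 pos [ 236.1 -496.5  255.7] yaw_y -64.6 dyaw 43.6 dz [338.41196046 518.51440957 -55.73394554] F [ 0.5 -0.4  0. ] w 85.5 q [-1.28  0.26  0.02  1.33  0.    1.42] tilt [-3.0e-04  1.1e-03 -1.0e+00]
[[[32.3, -19.7, 3.4], -6.5], [[34.3, -16.0, 3.4], -6.5], [[35.9, -12.0, 3.4], -6.5], [[37.0, -7.8, 3.4], -6.5], [[37.7, -3.6, 3.4], -6.5], [[37.8, 0.7, 3.5], -6.5], [[37.5, 5.0, 3.4], -4.6], [[37.0, 8.0, 3.5], 0.0]]
```

Call:
servo_tool(
  motion=[
    [[32, -20, 3], -6.5],
    [[34, -16, 3], -6.5],
    [[36, -12, 3], -6.5],
    [[37, -8, 3], -6.5],
    [[38, -4, 3], -6.5],
    [[38, 1, 3], -6.5],
    [[37, 5, 3], -4.6],
    [[37, 8, 3], 0],
  ],
  jaw=85,
  newtons=40,
)

```text
time_s: 0.77
tool_pos: [399.6, -236.6, 227.3]
orientation: [[0.334, 0.943, -0.004], [0.943, -0.334, 0.004], [0.003, -0.005, -1.0]]
force: [0.1, -0.8, 0.0]
gripper_width: 0.997
```

```bash
python3 p.py 574.5 22 200 -21
```

```text
t 0.77 pos [ 399.6 -236.6  227.3] yaw_y -19.5 dyaw -1.5 dz [174.91691874 258.56099517 -27.26942516] F [ 0.1 -0.8  0. ] w 85.2 q [-0.72  0.13 -0.22  1.23  0.    1.2 ] tilt [-0.0035  0.0041 -1.    ]
[[[36.6, 9.5, 3.4], 1.5], [[36.9, 8.6, 3.4], 0.0], [[36.9, 8.6, 3.3], 0.0], [[36.9, 8.6, 3.4], 0.0], [[36.9, 8.6, 3.3], 0.0], [[36.9, 8.6, 3.4], 0.0], [[36.9, 8.6, 3.4], 0.0], [[36.9, 8.6, 3.3], 0.0]]
```

Call:
servo_tool(
  motion=[
    [[37, 9, 3], 1.5],
    [[37, 9, 3], 0],
    [[37, 9, 3], 0],
    [[37, 9, 3], 0],
    [[37, 9, 3], 0],
    [[37, 9, 3], 0],
    [[37, 9, 3], 0],
    [[20, 5, 3], 0],
  ],
)

```text
time_s: 1.43
tool_pos: [567.3, 17.4, 201.2]
orientation: [[0.357, 0.934, -0.005], [0.934, -0.357, 0.005], [0.003, -0.007, -1.0]]
force: [-0.4, -0.6, -0.7]
gripper_width: 0.998
```

```bash
python3 p.py 574.5 22 150 -21 25
```

```text
t 1.43 pos [567.3  17.4 201.2] yaw_y -20.9 dyaw -0.1 dz [  7.20942371   4.57816566 -51.18359617] F [-0.4 -0.6 -0.7] w 85.2 q [-0.12  0.31 -0.04  1.22  0.    1.82] tilt [-0.005  0.005 -1.   ]
[[[3.2, 2.6, 24.7], 0.1], [[3.3, 2.6, 24.6], 0.0], [[0.2, 0.2, 1.9], 0.0]]
```

Call:
servo_tool(
  motion=[
    [[3, 3, 25], 0],
    [[3, 3, 25], 0],
    [[0, 0, 2], 0],
    [[0, 0, 0], 0],
  ],
)

```text
time_s: 1.77
tool_pos: [577.1, 27.7, 145.8]
orientation: [[0.349, 0.937, -0.007], [0.937, -0.349, 0.006], [0.003, -0.008, -1.0]]
force: [-0.8, -1.0, 0.5]
gripper_width: 0.993
```

```bash
python3 p.py 574.5 22 105 -21 15
python3 - <<'E'
from plant import read_camera
import cv2,numpy as np
a=read_camera("top")["frame"][100:240,190:340];b=read_camera("side")["frame"][130:270,180:330]
cv2.imwrite("pics/v1.png",cv2.resize(np.hstack([a,b]),(780,364),interpolation=cv2.INTER_CUBIC))
E
```

```text
t 1.77 pos [577.1  27.7 145.8] yaw_y -20.4 dyaw -0.6 dz [ -2.60109533  -5.68023396 -40.78541417] F [-0.8 -1.   0.5] w 84.8 q [-0.1   0.36 -0.12  1.1   0.01  1.83] tilt [-0.0066  0.0059 -1.    ]
[[[-2.3, -0.0, 14.8], 0.6], [[-2.3, -0.0, 14.8], -0.0], [[-1.8, -0.1, 11.2], -0.0]]
```

View pics/v1.png

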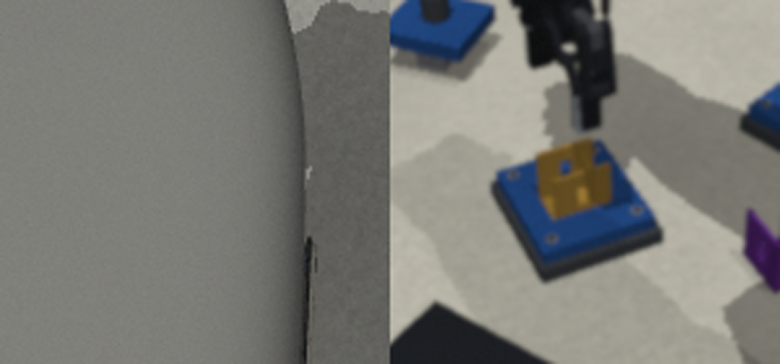

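```bash
python3 - <<'E'
from h import *
from plant import read_camera,readout
s=readout.read_state();p=s["tool_pos"];R=s["orientation"]
r=read_camera("side");f=r["frame"].copy()
pts=[p,p+R[:,2]*25,p+R[:,2]*12+R[:,1]*42.5,p+R[:,2]*12-R[:,1]*42.5,[574.5,22,68]]
for q,c in zip(proj(r,pts),[(0,0,255),(0,255,0),(255,255,0),(255,0,255),(255,255,255)]):
    print(q.round(1));cv2.circle(f,tuple(int(round(v)) for v in q),2,c,-1)
cv2.imwrite("pics/v2.png",cv2.resize(f[60:260,160:360],(600,600),interpolation=cv2.INTER_CUBIC))
E
```

```text
[245.6 161.9]
[246.1 171.8]
[237.7 155.7]
[254.4 178.5]
[249.9 191.1]
```

View pics/v2.png

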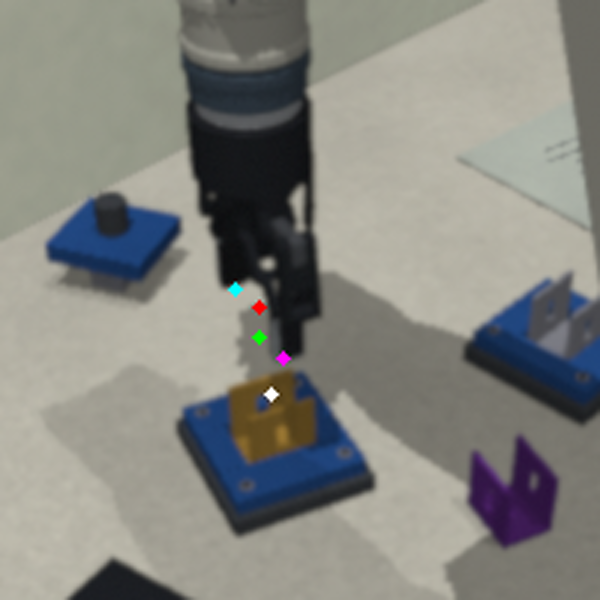

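The side view shows the open fingers straddling above the brass bracket, with the projected TCP at (246,162) above the bracket's top centre at (250,191).

Call:
servo_tool(
  motion=[
    [[-2, 0, 15], 0.6],
    [[-2, 0, 15], 0],
    [[-2, 0, 10], 0],
    [[0, 0, 0], 0],
    [[0, 0, 0], 0],
  ],
)

```text
time_s: 2.33
tool_pos: [577.5, 18.3, 113.5]
orientation: [[0.364, 0.931, 0.007], [0.931, -0.364, 0.004], [0.006, 0.005, -1.0]]
force: [-0.5, -0.3, 0.1]
gripper_width: 0.997
```

```bash
python3 p.py 574.5 22 62 -21 12
```

```text
t 2.33 pos [577.5  18.3 113.5] yaw_y -21.4 dyaw 0.4 dz [ -2.96235346   3.67932381 -51.47880147] F [-0.5 -0.3  0.1] w 85.2 q [-0.12  0.38 -0.18  1.01  0.    1.83] tilt [ 0.0068  0.0042 -1.    ]
[[[0.5, -1.0, 11.9], -0.4], [[0.5, -1.0, 11.9], 0.0], [[0.4, -1.0, 11.9], 0.0], [[0.5, -1.0, 11.9], 0.0], [[0.1, -0.3, 3.9], 0.0]]
```

Call:
servo_tool(
  motion=[
    [[2, -4, 8], 0],
    [[0, 0, 8], 0],
    [[0, 0, 0], 0],
    [[0, 0, 0], 0],
  ],
)

```text
time_s: 2.67
tool_pos: [575.3, 21.5, 98.7]
orientation: [[0.365, 0.931, 0.011], [0.931, -0.365, 0.004], [0.008, 0.009, -1.0]]
force: [-0.4, -0.1, -0.4]
gripper_width: 0.995
```

```bash
python3 p.py 574.5 22 62 -21 12; python3 -c "
from plant import readout
for i in range(3): s=readout.read_state(); print(s['time_s'],s['tool_pos'].round(1),s['joint_vel'].round(3))"
```

```text
t 2.67 pos [575.3  21.5  98.7] yaw_y -21.4 dyaw 0.4 dz [ -0.79419707   0.45400874 -36.74456132] F [-0.4 -0.1 -0.4] w 85.0 q [-0.11  0.38 -0.21  0.96  0.01  1.83] tilt [ 0.0107  0.0039 -0.9999]
[[[-0.0, -0.4, 12.0], -0.4], [[-0.1, -0.4, 12.0], 0.0], [[-0.0, -0.4, 12.0], 0.0], [[-0.0, -0.0, 0.7], 0.0]]
2.6667 [575.3  21.5  98.7] [ 0.002  0.007 -0.011 -0.011  0.    -0.001]
2.6667 [575.3  21.5  98.7] [ 0.002  0.007 -0.011 -0.011  0.    -0.001]
2.6667 [575.3  21.5  98.7] [ 0.002  0.007 -0.011 -0.011  0.    -0.001]
```

Call:
servo_tool(
  motion=[
    [[0, 0, 10], -0.4],
    [[0, 0, 10], 0],
    [[0, 0, 8], 0],
    [[0, 0, 6], 0],
    [[0, 0, 0], 0],
    [[0, 0, 0], 0],
  ],
)

```text
time_s: 3.17
tool_pos: [575.5, 22.1, 60.5]
orientation: [[0.357, 0.934, 0.01], [0.934, -0.357, 0.004], [0.007, 0.008, -1.0]]
force: [-0.3, -0.1, 0.1]
gripper_width: 0.996
```

```bash
python3 p.py 574.5 22 62 -21 12; python3 - <<'E'
from plant import read_camera
import cv2
f=read_camera("side")["frame"]
cv2.imwrite("pics/v3.png",cv2.resize(f[100:260,170:330],(640,600),interpolation=cv2.INTER_CUBIC))
E
```

```text
t 3.17 pos [575.5  22.1  60.5] yaw_y -20.9 dyaw -0.1 dz [-1.01994499 -0.07859128  1.49097074] F [-0.3 -0.1  0.1] w 85.1 q [-0.11  0.42 -0.26  0.88  0.01  1.83] tilt [ 0.0097  0.004  -0.9999]
[[[-0.4, -0.9, -1.5], 0.1]]
```

View pics/v3.png

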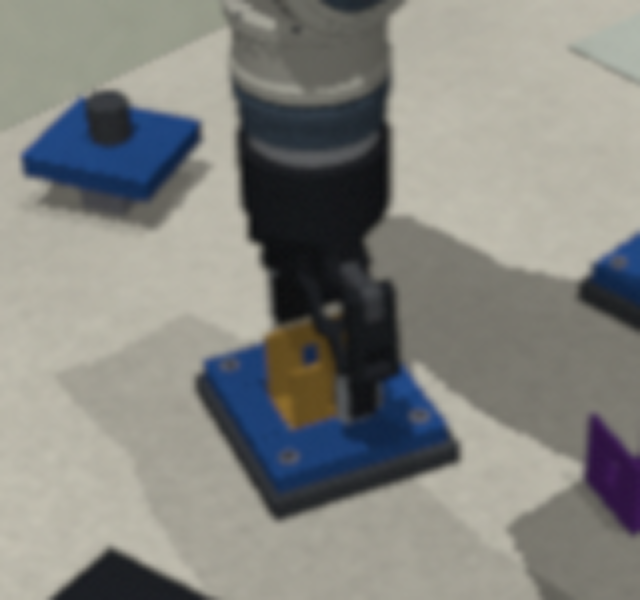

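The fingers straddle the legs: the near finger is at crop (360,385), clear of the near leg. I'll close on it.

Call:
servo_tool(
  motion=[
    [[0, 0, 0], 0],
    [[0, 0, 0], 0],
    [[0, 0, 0], 0],
    [[0, 0, 0], 0],
    [[0, 0, 0], 0],
    [[0, 0, 0], 0],
    [[0, 0, 0], 0],
    [[0, 0, 0], 0],
  ],
  jaw=32,
  newtons=40,
)

```text
time_s: 3.88
tool_pos: [575.8, 22.0, 61.7]
orientation: [[0.357, 0.934, 0.011], [0.934, -0.357, 0.004], [0.008, 0.009, -1.0]]
force: [0.2, -0.1, -2.2]
gripper_width: 0.46
```

```bash
python3 p.py 574.5 22 62 -21 12
```

```text
t 3.88 pos [575.8  22.   61.7] yaw_y -20.9 dyaw -0.1 dz [-1.31171985 -0.03418757  0.29960881] F [ 0.2 -0.1 -2.2] w 39.2 q [-0.11  0.42 -0.26  0.88  0.01  1.83] tilt [ 0.0109  0.0039 -0.9999]
[[[-0.5, -1.2, -0.3], 0.1]]
```

Call:
servo_tool(
  motion=[
    [[0, 0, -4], 0],
    [[0, 0, -6], 0],
    [[0, 0, -8], 0],
    [[0, 0, -10], 0],
    [[0, 0, -12], 0],
    [[0, 0, -15], 0],
    [[0, 0, -15], 0],
    [[0, 0, 0], 0],
  ],
)

```text
time_s: 4.55
tool_pos: [574.8, 21.7, 139.0]
orientation: [[0.357, 0.934, 0.011], [0.934, -0.357, 0.004], [0.008, 0.009, -1.0]]
force: [1.2, 0.3, -2.3]
gripper_width: 0.465
```

```bash
python3 p.py 482 237 140 10 28; python3 - <<'E'
from plant import read_camera
import cv2
f=read_camera("side")["frame"]
cv2.imwrite("pics/v4.png",cv2.resize(f[60:260,160:360],(600,600),interpolation=cv2.INTER_CUBIC))
E
```

```text
t 4.55 pos [574.8  21.7 139. ] yaw_y -20.9 dyaw 30.9 dz [-92.78937715 215.25615508   1.04744682] F [ 1.2  0.3 -2.3] w 39.7 q [-0.11  0.35 -0.15  1.06  0.01  1.83] tilt [ 0.011   0.0038 -0.9999]
[[[20.1, -19.5, -0.1], -6.5], [[22.1, -17.1, -0.2], -6.5], [[23.9, -14.5, -0.1], -6.5], [[25.4, -11.7, -0.2], -6.5], [[26.6, -8.8, -0.1], -4.9], [[27.2, -6.5, -0.2], -0.0], [[27.2, -6.4, -0.1], -0.0], [[27.2, -6.5, -0.2], -0.0]]
```

View pics/v4.png

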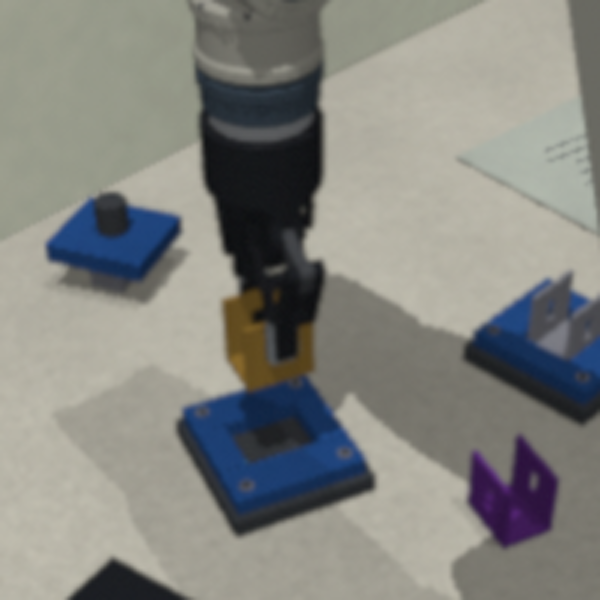

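The bracket is out of the die (pocket empty), held upright at about (268,340) in the crop. I'll carry it to the plate.

Call:
servo_tool(
  motion=[
    [[15, -14, 0], -5],
    [[22, -19, 0], -6],
    [[24, -15, 0], -6],
    [[25, -12, 0], -6],
    [[27, -9, 0], -5],
    [[27, -7, 0], -2],
    [[20, -5, 0], 0],
    [[10, -3, 0], 0],
  ],
)

```text
time_s: 5.27
tool_pos: [495.8, 203.1, 133.5]
orientation: [[-0.177, 0.984, 0.008], [0.984, 0.177, 0.003], [0.001, 0.008, -1.0]]
force: [0.5, 0.1, -0.9]
gripper_width: 0.459
```

```bash
python3 p.py 482 237 140 10 20
```

```text
t 5.27 pos [495.8 203.1 133.5] yaw_y 10.2 dyaw -0.2 dz [-13.83203032  33.91225688   6.46521677] F [ 0.5  0.1 -0.9] w 39.2 q [ 0.23  0.3  -0.25  1.02  0.    1.62] tilt [ 0.0078  0.0026 -1.    ]
[[[19.3, -4.1, -3.5], 0.2], [[16.5, -3.5, -3.0], 0.0]]
```

Call:
servo_tool(
  motion=[
    [[16, -4, 0], 0],
    [[12, -3, 0], 0],
    [[6, -1, 0], 0],
    [[0, 0, 0], 0],
    [[0, 0, 0], 0],
  ],
)

```text
time_s: 5.68
tool_pos: [479.6, 237.7, 131.7]
orientation: [[-0.18, 0.984, 0.006], [0.984, 0.18, 0.001], [0.0, 0.006, -1.0]]
force: [-0.3, -0.7, -2.2]
gripper_width: 0.463
```

```bash
python3 p.py 482 237 100 10 8
```

```text
t 5.68 pos [479.6 237.7 131.7] yaw_y 10.4 dyaw -0.4 dz [  2.35298428  -0.67753095 -31.74935795] F [-0.3 -0.7 -2.2] w 39.6 q [ 0.3   0.3  -0.25  1.01 -0.    1.69] tilt [ 0.0057  0.0013 -1.    ]
[[[-0.3, 0.5, 8.0], 0.4], [[-0.3, 0.5, 8.0], -0.0], [[-0.2, 0.5, 8.0], -0.0], [[-0.3, 0.5, 7.8], -0.0]]
```

Call:
servo_tool(
  motion=[
    [[0, 2, 10], 0.4],
    [[0, 0, 10], 0],
    [[0, 0, 8], 0],
    [[0, 0, 5], 0],
    [[0, 0, 0], 0],
    [[0, 0, 0], 0],
  ],
)

```text
time_s: 6.18
tool_pos: [483.3, 234.8, 93.7]
orientation: [[-0.168, 0.986, 0.004], [0.986, 0.168, -0.0], [-0.001, 0.004, -1.0]]
force: [0.7, 0.3, -0.7]
gripper_width: 0.465
```

```bash
python3 p.py 482 237 86 10 3; python3 - <<'E'
from plant import read_camera
import cv2
f=read_camera("side")["frame"]
cv2.imwrite("pics/v5.png",cv2.resize(f[180:350,110:280],(600,600),interpolation=cv2.INTER_CUBIC))
E
```

```text
t 6.18 pos [483.3 234.8  93.7] yaw_y 9.6 dyaw 0.4 dz [-1.34019797  2.19086545 -7.71317689] F [ 0.7  0.3 -0.7] w 39.7 q [ 0.3   0.34 -0.31  0.93 -0.    1.7 ] tilt [ 4.1e-03 -1.0e-04 -1.0e+00]
[[[0.9, -0.4, 2.8], -0.4], [[0.9, -0.3, 2.9], 0.0], [[0.6, -0.3, 2.0], 0.0]]
```

View pics/v5.png

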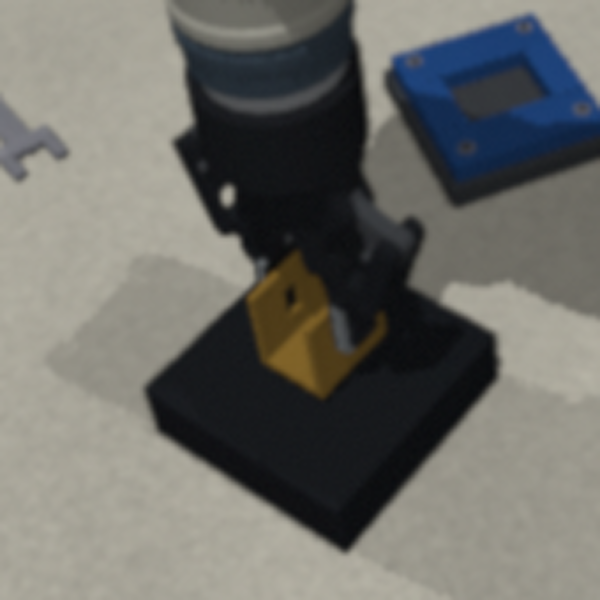

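The bracket is upright above the plate's middle, its base corner at about (322,398) in the crop. I'll lower gently while watching the force.

Call:
servo_tool(
  motion=[
    [[2, -1, 2], 0],
    [[0, 0, 2], 0],
    [[0, 0, 1.5], 0],
    [[0, 0, 0], 0],
    [[0, 0, 0], 0],
  ],
)

```text
time_s: 6.65
tool_pos: [482.4, 237.0, 88.7]
orientation: [[-0.168, 0.986, 0.006], [0.986, 0.168, 0.0], [-0.001, 0.006, -1.0]]
force: [-0.3, 0.2, -2.5]
gripper_width: 0.463
```

```bash
python3 p.py 482 237 86 10 3
```

```text
t 6.65 pos [482.4 237.   88.7] yaw_y 9.7 dyaw 0.3 dz [-4.07084805e-01 -2.32752388e-03 -2.68313917e+00] F [-0.3  0.2 -2.5] w 39.6 q [ 0.3   0.34 -0.31  0.91 -0.    1.7 ] tilt [ 5.8e-03  5.0e-04 -1.0e+00]
[[[0.1, -0.4, 2.7], -0.3]]
```

Call:
servo_tool(
  motion=[
    [[0, 0, 1], 0],
    [[0, 0, 1], 0],
    [[0, 0, 0], 0],
    [[0, 0, 0], 0],
  ],
)

```text
time_s: 6.98
tool_pos: [482.6, 237.2, 87.0]
orientation: [[-0.168, 0.986, 0.007], [0.986, 0.168, 0.001], [-0.0, 0.007, -1.0]]
force: [-0.3, 0.0, -2.0]
gripper_width: 0.463
```

Call:
servo_tool(
  motion=[
    [[0, 0, 1], 0],
    [[0, 0, 0], 0],
    [[0, 0, 0], 0],
  ],
)

```text
time_s: 7.23
tool_pos: [482.7, 237.2, 85.9]
orientation: [[-0.168, 0.986, 0.007], [0.986, 0.168, 0.001], [-0.0, 0.007, -1.0]]
force: [-0.2, 0.3, -2.1]
gripper_width: 0.461
```

Call:
servo_tool(
  motion=[
    [[0, 0, 0.6], 0],
    [[0, 0, 0], 0],
    [[0, 0, 0], 0],
  ],
)

```text
time_s: 7.48
tool_pos: [482.8, 237.1, 85.8]
orientation: [[-0.168, 0.986, 0.007], [0.986, 0.168, 0.001], [-0.0, 0.007, -1.0]]
force: [0.2, -0.0, -1.9]
gripper_width: 0.465
```

Call:
servo_tool(
  motion=[
    [[0, 0, 0.6], 0],
    [[0, 0, 0], 0],
    [[0, 0, 0], 0],
  ],
)

```text
time_s: 7.73
tool_pos: [482.9, 237.1, 85.7]
orientation: [[-0.168, 0.986, 0.008], [0.986, 0.168, 0.001], [-0.0, 0.008, -1.0]]
force: [0.7, 0.6, -1.8]
gripper_width: 0.461
```

Call:
servo_tool(
  motion=[
    [[0, 0, 0.5], 0],
    [[0, 0, 0], 0],
    [[0, 0, 0], 0],
  ],
)

```text
time_s: 7.98
tool_pos: [482.9, 237.1, 85.7]
orientation: [[-0.168, 0.986, 0.009], [0.986, 0.168, 0.001], [-0.0, 0.009, -1.0]]
force: [0.3, -0.2, -1.2]
gripper_width: 0.461
```

Call:
servo_tool(
  motion=[
    [[0, 0, 1], 0],
    [[0, 0, 0], 0],
    [[0, 0, 0], 0],
  ],
)

```text
time_s: 8.23
tool_pos: [483.0, 237.0, 85.8]
orientation: [[-0.168, 0.986, 0.01], [0.986, 0.168, 0.001], [-0.001, 0.01, -1.0]]
force: [0.3, -0.1, -2.1]
gripper_width: 0.464
```

Call:
servo_tool(
  motion=[
    [[0, 0, 1], 0],
    [[0, 0, 0], 0],
    [[0, 0, 0], 0],
  ],
)

```text
time_s: 8.48
tool_pos: [483.2, 236.9, 85.7]
orientation: [[-0.168, 0.986, 0.011], [0.986, 0.168, 0.001], [-0.001, 0.011, -1.0]]
force: [1.2, 0.1, -0.8]
gripper_width: 0.461
```

Call:
servo_tool(
  motion=[
    [[0, 0, 2], 0],
  ],
)

```text
time_s: 8.57
tool_pos: [483.4, 236.7, 85.3]
orientation: [[-0.168, 0.986, 0.012], [0.986, 0.168, 0.001], [-0.001, 0.012, -1.0]]
force: [-13.8, -6.7, 50.9]
gripper_width: 0.459
```

Call:
servo_tool(
  motion=[
    [[0, 0, 2], 0],
  ],
)

```text
time_s: 8.65
tool_pos: [483.3, 236.7, 85.4]
orientation: [[-0.168, 0.986, 0.013], [0.986, 0.168, 0.001], [-0.001, 0.013, -1.0]]
force: [-12.2, -4.1, 34.8]
gripper_width: 0.466
```

```bash
python3 p.py 482 237 86 10 3; python3 - <<'E'
from plant import read_camera
import cv2
f=read_camera("side")["frame"]
cv2.imwrite("pics/v6.png",cv2.resize(f[220:320,140:240],(600,600),interpolation=cv2.INTER_CUBIC))
E
```

```text
t 8.65 pos [483.3 236.7  85.4] yaw_y 9.7 dyaw 0.3 dz [-1.30514365  0.30102021  0.60180787] F [-12.2  -4.1  34.8] w 39.8 q [ 0.3   0.34 -0.32  0.9  -0.    1.7 ] tilt [ 0.0132  0.0011 -0.9999]
[[[0.5, -1.2, -0.6], -0.3]]
```

View pics/v6.png

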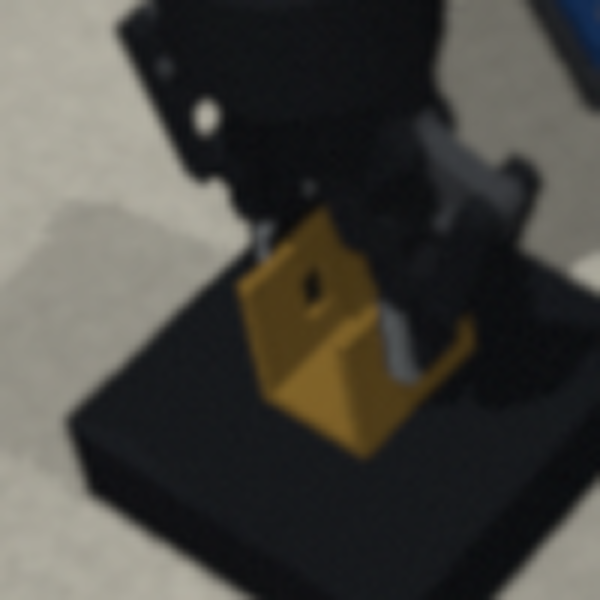

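It is in firm contact with the plate (35–50 N on a 2 mm push). I'll relax, then open.

Call:
servo_tool(
  motion=[
    [[0, 0, 0], 0],
    [[0, 0, 0], 0],
  ],
)

```text
time_s: 8.87
tool_pos: [483.3, 236.8, 86.4]
orientation: [[-0.168, 0.986, 0.015], [0.986, 0.168, 0.002], [-0.001, 0.015, -1.0]]
force: [-0.1, -0.2, -2.8]
gripper_width: 0.459
```

Call:
servo_tool(
  motion=[
    [[0, 0, 0], 0],
    [[0, 0, 0], 0],
    [[0, 0, 0], 0],
    [[0, 0, 0], 0],
    [[0, 0, 0], 0],
    [[0, 0, 0], 0],
  ],
  jaw=75,
)

```text
time_s: 9.37
tool_pos: [483.7, 236.8, 84.9]
orientation: [[-0.168, 0.986, 0.014], [0.986, 0.168, 0.001], [-0.001, 0.014, -1.0]]
force: [0.7, 0.3, 0.4]
gripper_width: 0.881
```

Call:
servo_tool(
  motion=[
    [[0, 0, -5], 0],
    [[0, 0, -10], 0],
    [[0, 0, -15], 0],
    [[0, 0, -20], 0],
    [[0, 0, -30], 0],
    [[0, 0, -30], 0],
    [[0, 0, 0], 0],
  ],
)

```text
time_s: 9.95
tool_pos: [481.0, 236.3, 202.2]
orientation: [[-0.168, 0.986, 0.011], [0.986, 0.168, 0.0], [-0.002, 0.011, -1.0]]
force: [-0.3, -0.0, -0.6]
gripper_width: 0.88
```

Call:
servo_tool(
  motion=[
    [[-25, 20, -5], 0],
    [[-35, 20, -5], 0],
    [[-35, 20, 0], 0],
    [[-35, 20, 0], 0],
    [[-35, 10, 0], 0],
    [[-35, 0, 0], 0],
    [[-15, 0, 0], 0],
    [[0, 0, 0], 0],
  ],
)

```text
time_s: 10.62
tool_pos: [611.8, 32.4, 223.3]
orientation: [[-0.174, 0.984, 0.023], [0.985, 0.174, 0.002], [-0.002, 0.023, -1.0]]
force: [-1.2, -0.3, 0.2]
gripper_width: 0.879
```

```bash
python3 p.py 482 237 180 10 3; python3 - <<'E'
from plant import read_camera
import cv2,numpy as np,pickle
d={n:read_camera(n) for n in("top","side")};pickle.dump(d,open("d2.pkl","wb"))
a=d["top"]["frame"][166:266,100:200];b=d["side"]["frame"][230:350,140:260]
cv2.imwrite("pics/v7.png",np.hstack([cv2.resize(x,(400,400),interpolation=cv2.INTER_CUBIC) for x in(a,b)]))
cv2.imwrite("pics/v8.png",d["top"]["frame"])
E
```

```text
t 10.62 pos [611.8  32.4 223.3] yaw_y 10.0 dyaw -0.0 dz [-129.82657861  204.61918595  -43.28282484] F [-1.2 -0.3  0.2] w 75.0 q [-0.09  0.36  0.09  1.27  0.    1.31] tilt [ 0.0229  0.0021 -0.9997]
[[[2.7, -1.1, 0.5], 0.0], [[2.7, -1.1, 0.5], 0.0], [[2.7, -1.1, 0.5], 0.0], [[2.7, -1.1, 0.5], 0.0], [[2.7, -1.1, 0.5], 0.0], [[2.7, -1.1, 0.5], 0.0], [[2.7, -1.1, 0.5], 0.0], [[2.7, -1.1, 0.5], 0.0]]
```

View pics/v7.png

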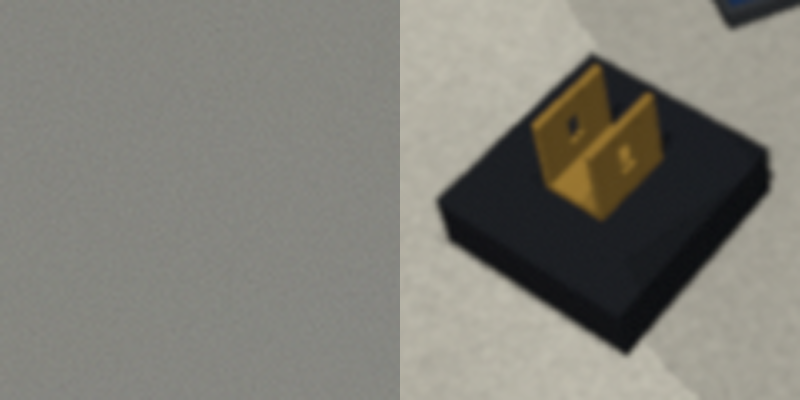

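View pics/v8.png

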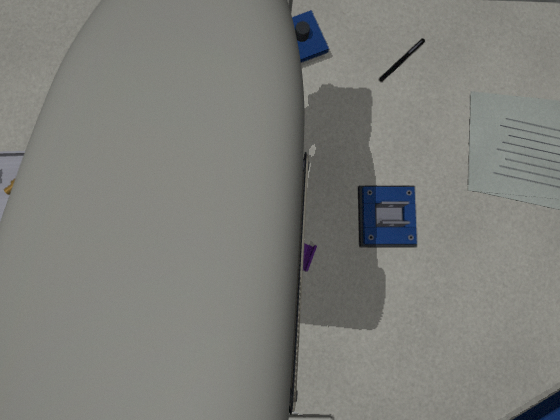

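The side view shows the bracket upright, base flat on the plate and free of the gripper. The steel bracket is still in its die at (389,214) in the top view, though the arm hides the plate there. I'll measure the placement from the side view.

```bash
python3 - <<'E'
from h import *
d=pickle.load(open("d2.pkl","rb"));r=d["side"]
f=lambda c:(np.array(c)+.5)*.3-.5+(140,230)
w=plane(r,f([(200,65),(253,93),(187,158),(132,125)]),92)[:,:2];print(w.round(1).tolist(),w.mean(0))
w=plane(r,f([(195,55),(370,150),(228,335),(38,200)]),40)[:,:2];print(w.round(1).tolist(),w.mean(0))
E
```

```text
[[505.8, 212.9], [470.3, 206.2], [462.0, 257.6], [499.2, 263.6]] [484.31367898 235.07857654]
[[554.4, 184.4], [429.5, 162.9], [397.6, 292.7], [534.4, 309.9]] [478.98355745 237.48643343]
```

```bash
python3 -c "
from plant import job_done
print(job_done())"
```

```text
the job is handed in; nothing more can be done
None
```

The brass bracket is out of its die and standing base down on the granite plate. It was released with the gripper well clear, and I handed the job in at about 10.7 s.

- **Placement:** the final side view shows the bracket upright, centred at about (484, 235). The first pictures put the plate centre at about (482, 237), so it is within about 3 mm. The plate corners I re-read in that last side view gave (479, 237.5), about 5 mm from the bracket in x; I trust those less.
- **Steel bracket:** it still sits in its die in the last top view.
- **Check not made:** the arm hid the plate from the top camera at the end, so the final position rests on the side view alone.
- **Contact force:** a 2 mm press to confirm contact with the plate briefly read about 51 N vertically, about 53 N in all, at the wrist. That is under the 120 N wrist limit. The press went through the held bracket, not through the gripper's body.
- **Release:** the tool rose about 0.7 mm just before I opened the jaws, so the bracket may have settled by less than 1 mm as it was let go.

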